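Put the setting master away, then hold the ball tray level in the optical micrometer

ROBOT

A 6-joint arm with a two-finger parallel gripper is mounted at the origin on the work surface. World frame = base frame: x ahead of the robot, y to its left, z up, the work surface at z = 0. Lengths are in mm, angles in rad, forces in N, time in s.
With the tool pointing down it reaches from about 325 to 850 mm from the base axis. Payload 4.4 kg.
Tool frame: the origin (TCP) lies midway between the tips of the shut fingers; the grasp point (between the pads) lies 19 mm behind it (ctrl.grip_depth is the distance from the TCP to the grasp point, in mm); z points along the fingers, y is the line along which they close (so a half turn about z gives the same grasp; the last joint's range is limited). The gripper opens to 94 mm and grips with 3 to 60 N. Pads are 16 mm wide; open, the fingers measure 119 mm over their backs; the gripper's body (75 mm by 177 mm) begins 78 mm behind the grasp point.
Start: joints at [-1.286, 0.207, 1.542, -0, 1.393, -0.15], TCP at [242.716, -521.264, 185.147] pointing down, gripper open.
Joint ranges: [-2.73, 2.73], [-0.86, 2.22], [0.23, 2.46], [-1.11, 4.25], [0.08, 2.63], [-2.82, 2.82]. Speed limits (rad/s): [2.79, 2.79, 3.14, 3.14, 3.14, 3.14].

INTERFACE

Orientations are given as a rotation vector (axis times angle).
In Python, from workcell import ctrl, vision, job_done, finder gives the robot as it stands.
- The arm moves only by the tool step_arm, never from a script. Its argument "steps" is a list of rows, each a list of 3 entries, a list of its own where there are three numbers: the opening, from -1 (shut) to 1 (fully open), then the shift along the tool's x, y, z in m, then the turn about the tool's z in degrees. In form: [[jaw, [dx, dy, dz], turn], ...]. A call has 1 to 20 rows; each row shifts and turns the commanded pose from where the row before left it, along the tool's axes as they then stand; what a row does not reach is not made up. A row lasts 1/10 s, in which the tool goes at most 50 mm and 8.59 degrees, less where a joint would pass 70% of its speed; a pose out of reach is approached as far as the arm can. A call is refused whole if a number of a shift passes 0.05 or a number of a turn 8.59, either way. A call with a gripper value outside its range is refused whole. The fingers move at their own pace and stop on an object; "newtons" is the grip in N (left out, the last holds). Time passes only in rows, so rows that do not move let the fingers close. It gives the time, the measured TCP pose, the force, the opening and the grip force at its end, in the units of the state.
- ctrl.read_state(): the state, without advancing time (a new reading comes with each control period).
- vision.snapshot(name): name is "scene" or "top" or "wrist"; returns a dict with "image" (400x640x3 uint8, red, green, blue), "mtx" (3x3 intrinsics, pixels), "R" (3x3) and "t" (3): a world point X has camera coordinates R X + t. Camera axes: x right, y down, z forward; pixel columns grow to the right and rows downward; lengths in mm; the calibration is good to about 2 mm. A picture is of the moment at which its call begins. There is no depth.
- job_done(): hands the job in; it is judged then, once.
Trained networks look in a picture, given as the dict that the camera call returned (one of the last four; its "shot" number tells which), for a name from the list of things; names that differ only in an ending like _2 or _b are one class to them, and where a whole thing is asked for, a point or a joint stands for the part that bears it (a point fixed in the world has none). Each returns a list of dicts, best first, with "p" (0 to 1); they miss things now and then, are a little off and sometimes report something else, mostly with a low value. They report only what shows in the picture. A call takes as long as a camera call. They do not tell look-alikes from the thing itself.
- finder.trace(picture, name): "mask" (400x640 bool, what is visible of it).
- finder.tip_of(picture, name): "xyz" ([x, y, z] in mm, in the coordinates of the camera as it stood for that picture, good to about 4 mm: a listed point, or the origin of a listed thing).
The state is a dict: "time": time; "q": joint angles; "joint_vel": joint speeds; "joint_torque": joint torques, N m; "tool_pos": TCP position; "orientation": TCP orientation; "wrist_force": force on the tool from outside, world axes, zero at the start; "wrist_torque": the same for the moment, N m; "finger_gap": finger opening in mm; "grip_force": force on a finger pad.
Only numpy, scipy, OpenCV 4.12 (cv2) and the standard library are available. Lean on these libraries where they do the work, as an engineer would, in place of code of your own. Each camera call takes 0.05 s, during which the arm holds its last target. There are 200 camera calls.

TASK

The optical micrometer has just been set: take the setting master out of its measuring gap and lower it fully into its own socket in the rack, the one it fits. Then lift the sample tray by its grip plate, never touching the steel ball or letting it leave its pocket, and bring the ball to the middle of the measuring field, centred between and level with the two windows. Finish there still holding the tray in the air, level, still and clear of the micrometer; do not knock the micrometer or disturb the other things.

Things in the scene. Friction and masses are not known exactly. Their poses are not given: they have to be found in the camera images.
- micrometer: Optical micrometer fixed to the table: grey base 80 x 350 x 20 mm (x, y, z); at its ends two white heads, 70 mm deep (x), 100 long (y), tops 115 above the table. Between them the measuring gap, 138 mm clear along y, open to front, back and above, with a round stage (44 mm wide, top 22 up) in its middle. Origin: under the base's centre, on the table; y along the light beam, x away from the robot.
- field (a point): Centre of the measuring field: midway between the two square windows (40 x 40 mm), 75 mm above the table, straight over the stage's middle. Axes as the micrometer's: y along the beam, z up. Seen along y, the 25 mm ball must stand wholly inside the 40 x 40 mm beam.
- master: Setting master: loose plain ground steel cylinder, 20 mm diameter, 90 mm tall, about 220 g, foot edge chamfered 1.5 mm, standing upright on the stage in the measuring gap. Origin: centre of its foot; z along its axis, upwards.
- rack: Wooden rack fixed to the table, 176 x 84 x 36 mm: three sockets in a row along x, 57 mm apart, 16 mm to +y of the middle line; bores 17, 23, 29 mm from -x to +x, 30 mm deep, for masters of 14, 20, 26 mm. On the -y side of each a white tag with a black disc of its master's size. The 17 mm bore is occupied, the others are empty. Origin: centre of the underside.
- own_socket (a point): Mouth of the middle socket (23 mm bore, 30 mm deep, 2 mm chamfer) on the rack's top face, 36 mm above the table: the own socket of the 20 mm master. Axes as the rack's, z up. Fully home, the master's foot is 30 mm below this point.
- tray: Loose aluminium tray, 180 x 56 mm (x, y), floor 4 mm thick, lip 8 high, about 200 g. Upright grip plate in its middle: 60 mm long (x), 10 thick (y), top 50 above the underside; a 22 mm wide foot below 7 mm. A collar at each end (65 mm from the middle, bore 21, 2.5 high) makes a pocket; the ball is in the +x one, the other is empty. Origin: centre of the underside; x towards the ball.
- pocket (a point): Where the ball's centre is when it sits in the middle of its pocket: 65 mm along the tray's +x, on its middle line, 16.5 mm above the tray's underside. The ball can roll about 3 mm any way inside the collar, and rolls out if the tray is tipped more than about 35 degrees or jerked.
- ball_center (a point): Centre of the loose polished steel ball, 25 mm diameter, about 64 g, lying in the tray's +x pocket.
- small_master: Bystander: steel cylinder 14 mm diameter, 90 mm tall, standing in the 17 mm socket of the rack, its top 96 mm above the table. Origin: centre of its foot.
- lens_mount: Bystander: lens in a black ring on a post and base, base 75 x 50 mm, 148 mm tall in all, loose. Origin: centre of its underside.
- jar: Bystander: small amber glass jar with steel lid, 60 mm diameter, 75 mm tall, loose. Origin: centre of its underside.
- driver: Bystander: screwdriver with black handle, 160 mm long, lying on the table in front of the micrometer, under 35 mm high. Origin: under its middle.
- ball: The same ball as a body; its origin lies on its surface and turns as it rolls: use its centre instead.
Not all that is in view belongs to the job. What is shaped like the master but blue, brown or orange is not meant.

How it is judged:
By the outcome, as a careful person would: the job done as asked, in the order asked, and still so for the second after the job is handed in, while the arm keeps its last pose, push and grip.
It also fails if it takes over 70 s, if anything falls off the work surface, if the arm or the gripper's body presses on something with over 40 N, if the wrist force passes 120 N, or if a joint passes its speed limit or range.

## Working session

There is one attempt and no reset: what is moved stays moved. The work goes in short steps, Python scripts to look and compute and a tool call to move; the robot and the scene stay as the last step left them, time stands still between calls to the robot, and variables do not carry over. Pictures are saved under pics/ and viewed, at most 10 in all, crops included, and the job is handed in when it is done.

Besides the shell and the picture viewer there is one more tool, called after "Emit:" in YAML: its name, and indented under it one key for each argument. step_arm: Moves the arm, as the interface text tells. Its arguments: {"type":"object","properties":{"steps":{"type":"array","items":{"type":"array"}},"newtons":{"type":"number"}},"required":["steps"]}

```bash
mkdir -p pics; ls; cat > h.py <<'E'
import numpy as np, cv2
from workcell import ctrl, vision, job_done, finder
def snap(n, f=None):
    s=vision.snapshot(n)
    if f: cv2.imwrite('pics/'+f, s['image'][:,:,::-1])
    return s
def world(s,xyz): return np.array(s['R']).T@(np.array(xyz)-np.array(s['t']))
def pix(s,X):
    c=np.array(s['R'])@np.array(X,float)+np.array(s['t']); u=np.array(s['mtx'])@c; return u[:2]/u[2]
def ray(s,uv,z):
    R=np.array(s['R']);o=-R.T@np.array(s['t']);d=R.T@np.linalg.inv(s['mtx'])@[uv[0],uv[1],1]
    return o+d*(z-o[2])/d[2]
def tips(s,names):
    for n in names:
        for r in finder.tip_of(s,n)[:3]:
            w=world(s,r['xyz']); print(n,round(r['p'],2),w.round(1),pix(s,w).round(0))
E
python3 - <<'E'
from h import *
s=snap('top','top1.png'); 
tips(s,['micrometer','field','master','rack','own_socket','tray','pocket','ball_center','small_master','lens_mount','jar','driver'])
t=snap('scene','scene1.png')
tips(t,['master','field','own_socket','tray','pocket','ball_center'])
cv2.imwrite('pics/both1.png',np.vstack([s['image'],t['image']])[:,:,::-1][::1])
st=ctrl.read_state(); print(st['orientation'],st['finger_gap'])
E
```

```text
pics
micrometer 0.96 [639.9  48.6  -2.3] [298. 172.]
field 0.74 [641.3  47.   68.6] [298. 166.]
master 0.58 [753.1  32.1  -1.7] [305. 130.]
master 0.56 [750.8  82.9  -1.5] [286. 131.]
master 0.56 [767.9 -16.4  -3. ] [323. 125.]
rack 0.61 [ 457.5 -354.4   -1.3] [453. 241.]
own_socket 0.94 [ 461.5 -338.8   34.2] [452. 239.]
tray 0.96 [464.4 331.8  -2.7] [189. 238.]
pocket 0.73 [643.3  53.7  19.3] [296. 169.]
pocket 0.64 [532.6 330.   18.7] [189. 211.]
ball_center 0.48 [536.3 333.6  14.8] [188. 210.]
small_master 0.66 [ 406.5 -323.8    4.2] [443. 261.]
lens_mount 0.56 [ 6.609e+02  3.799e+02 -6.000e-01] [174. 164.]
lens_mount 0.17 [641.   48.   69.8] [297. 166.]
jar 0.72 [ 660.2 -369.6   -2.4] [456. 165.]
jar 0.56 [532.9 333.3  14.6] [188. 211.]
jar 0.43 [660.9 381.2   3.2] [173. 163.]
driver 0.69 [423.   13.9  -4.4] [311. 254.]
master 0.87 [748.1  22.1   2.2] [294. 289.]
master 0.81 [640.   52.9  20.6] [316. 249.]
master 0.79 [764.6 -20.2   2.9] [273. 293.]
field 0.63 [636.2  45.4  70.8] [314. 233.]
field 0.47 [468.7 326.6   4.4] [428. 220.]
own_socket 0.61 [ 456.9 -338.2   38.3] [190. 179.]
tray 0.57 [468.2 326.3   5.4] [428. 220.]
pocket 0.92 [529.6 330.   23.2] [433. 231.]
pocket 0.28 [ 460.3 -338.4   40.8] [189. 179.]
ball_center 0.66 [533.2 331.7  17.2] [433. 234.]
[3.06726508e+00 6.79109797e-01 2.89429006e-05] 94.10144832819144
```

View pics/top1.png

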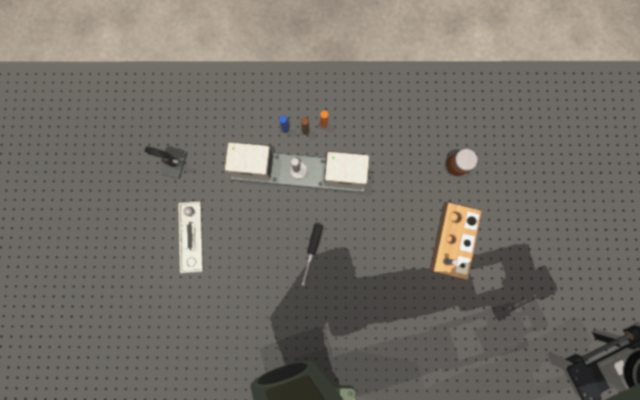

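View pics/scene1.png

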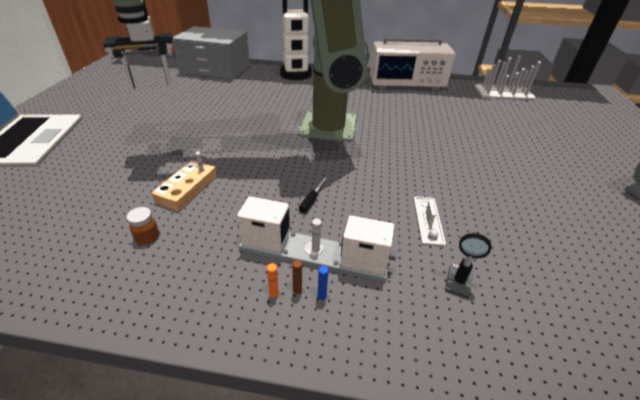

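The master could be confused with five things. By scene pixel these are the steel cylinder on the stage (316,235), orange (273,280), brown (297,277), blue (323,283), and the small steel master in the rack (199,160). I choose the steel one on the stage. On the way there I'll look at the rack with the wrist camera.

Emit:
step_arm:
  steps:
    - [0.1,[0,0,-0.02],8.25]
    - [0.1,[0,0,-0.02],8.25]
    - [0.1,[0,0,-0.02],8.25]
    - [0.1,[0,0,-0.02],8.25]
    - [0.1,[0.025,-0.034,-0.006],0]
    - [0.1,[0.025,-0.034,-0.006],0]
    - [0.1,[0.025,-0.034,-0.006],0]
    - [0.1,[0.025,-0.034,-0.006],0]
    - [0.1,[0.025,-0.034,-0.006],0]
    - [0.1,[0.025,-0.034,-0.006],0]
    - [0.1,[0,0,0],0]
    - [0.1,[0,0,0],0]

```text
time: 2.2
tool_pos: [420.2, -339.7, 301.3]
orientation: [3.133, -0.216, -0.0]
wrist_force: [-1.2, -0.1, -0.2]
finger_gap: 51.8
grip_force: 0.0
```

```bash
cat >> h.py <<'E'
from scipy.spatial.transform import Rotation as Ro
def plan(target,psi):
    st=ctrl.read_state(); R=Ro.from_rotvec(st['orientation']).as_matrix()
    p0=np.degrees(np.arctan2(R[1,0],R[0,0])); c,s_=np.cos(np.radians(psi)),np.sin(np.radians(psi))
    d=np.array(target)-np.array(st['tool_pos'])
    print('t',round(st['time'],2),'pos',np.round(st['tool_pos'],1),'psi',round(p0,2),'z',R[:,2].round(3),'gap',round(st['finger_gap'],1),'grip',round(st['grip_force'],1),'F',np.round(st['wrist_force'],1))
    print(' turn',round(p0-psi,2),'then shift',np.round([d@[c,s_,0],d@[s_,-c,0],-d[2]],1))
E
python3 - <<'E'
from h import *
plan([540,40,300],-5)
s=snap('wrist','w1.png'); print(np.round(-np.array(s['R']).T@s['t'],0), np.round(s['R'],2).tolist())
tips(s,['own_socket','rack','small_master'])
E
```

```text
t 2.2 pos [ 420.2 -339.7  301.3] psi -7.9 z [-0.    -0.001 -1.   ] gap 51.8 grip 0.0 F [-1.2 -0.1 -0.2]
 turn -2.9 then shift [  86.3 -388.7    1.3]
[ 492. -349.  501.] [[-0.14, -0.99, 0.0], [-0.96, 0.13, 0.25], [-0.25, 0.03, -0.97]]
rack 0.56 [ 455.6 -356.2   -1. ] [330. 139.]
small_master 0.49 [ 404.6 -322.3    4.1] [313. 174.]
```

View pics/w1.png

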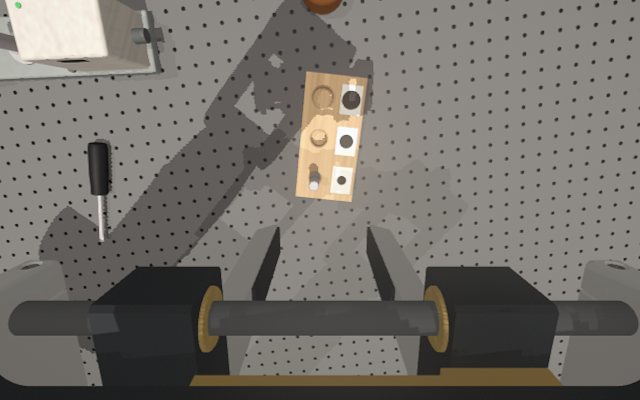

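The wrist view shows the rack: middle socket at about (318,138), tag discs at (351,99), (346,141) and (341,180), and the small master at (313,180). I'll refine this with a crop.

```bash
python3 - <<'E'
from h import *
s=snap('wrist')
im=s['image']; x0,y0,k=285,65,5
c=im[y0:y0+110,x0:x0+95]
g=cv2.cvtColor(im,cv2.COLOR_RGB2GRAY)
P=[]
for u,v in [(351,99),(346,141),(341,180)]:
    w=g[v-9:v+10,u-9:u+10].astype(float); m=(w<100)
    n,l,stt,cen=cv2.connectedComponentsWithStats(m.astype(np.uint8)); i=l[9,9]; 
    p=(u-9+cen[i][0],v-9+cen[i][1]); P.append(ray(s,p,36)[:2]); print(np.round(p,1),stt[i],P[-1].round(1))
d=P[0]-P[2]; yaw=np.arctan2(d[1],d[0]); print('yaw',np.degrees(yaw),np.linalg.norm(d))
for uv in [(318,138),(306,72),(368,80),(352,201),(296,195)]: print(uv,ray(s,uv,36).round(1))
for r in finder.tip_of(s,'own_socket')[:2]: print(world(s,r['xyz']),r['p'])
cv2.imwrite('pics/w1c.png',cv2.resize(c,None,fx=k,fy=k,interpolation=cv2.INTER_CUBIC)[:,:,::-1])
E
```

```text
[349.7  98.2] [  0   0  17  18 246] [ 507.7 -391.2]
[346.  141.1] [  0   0  19  19 356] [ 450.2 -378.7]
[341.  180.1] [  0   0  19  19 333] [ 394.6 -364.3]
yaw -13.383709217759632 116.20154886971788
(318, 138) [ 460.1 -339.6   36. ]
(306, 72) [ 550.  -336.4   36. ]
(368, 80) [ 527.8 -418.8   36. ]
(352, 201) [ 360.6 -376.5   36. ]
(296, 195) [ 381.8 -294.8   36. ]
[ 460.56189658 -339.50782534   37.06313586] 0.86
```

View pics/w1c.png

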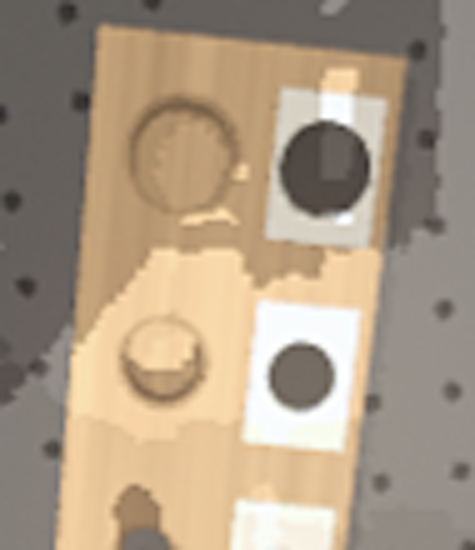

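Emit:
step_arm:
  steps:
    - [0.1,[0.01,-0.04,0],-3]
    - [0.1,[0.008,-0.038,0],0]
    - [0.1,[0.008,-0.038,0],0]
    - [0.1,[0.008,-0.038,0],0]
    - [0.1,[0.008,-0.038,0],0]
    - [0.1,[0.008,-0.038,0],0]
    - [0.1,[0.008,-0.038,0],0]
    - [0.1,[0.008,-0.038,0],0]
    - [0.1,[0.008,-0.038,0],0]
    - [0.1,[0.008,-0.045,0],0]
    - [0.1,[0,0,0],0]
    - [0.1,[0,0,0],0]

```text
time: 3.7
tool_pos: [537.5, 39.3, 300.8]
orientation: [3.138, -0.136, -0.001]
wrist_force: [-0.5, -0.0, -0.5]
finger_gap: 51.5
grip_force: 0.0
```

The crop shows the middle bore mouth at about (317.6,137.3) in the picture, so the socket is at roughly (460.5,-339.5). Next, the master.

```bash
python3 - <<'E'
from h import *
s=snap('wrist','w2.png')
tips(s,['master','field','micrometer'])
t=snap('scene')
m=[]
for S in (s,t):
    for r in finder.trace(S,'master')[:3]:
        k=r['mask']; ys,xs=np.nonzero(k)
        if len(xs): print(round(r['p'],2),len(xs),xs.min(),xs.max(),ys.min(),ys.max(),xs.mean().round(1),ys.mean().round(1),S['image'][k].mean(0).round())
plan([640,50,300],-5)
E
```

```text
master 0.78 [643.9  56.4  25.9] [304.  92.]
master 0.69 [528.4 335.5  19.5] [132. 187.]
master 0.68 [7.574e+02 8.340e+01 6.000e-01] [278.  10.]
field 0.81 [635.8  50.1  75.1] [308.  95.]
field 0.47 [ 405.1 -320.9    6. ] [550. 225.]
micrometer 0.91 [641.   46.8   1.3] [312.  94.]
0.69 296 296 313 79 99 304.7 88.7 [147. 142. 138.]
0.66 299 265 285 0 19 275.7 8.6 [35. 54. 92.]
0.74 304 267 277 264 297 272.4 280.4 [166.  87.  40.]
0.72 307 292 301 261 294 296.8 277.1 [79. 48. 32.]
0.66 253 312 320 221 252 315.9 236.9 [114. 107. 108.]
t 4.05 pos [537.5  38.1 301.2] psi -5.15 z [ 0. -0. -1.] gap 51.6 grip 0.0 F [-0.7 -0.8 -0.4]
 turn -0.15 then shift [101.1 -20.7   1.2]
```

View pics/w2.png

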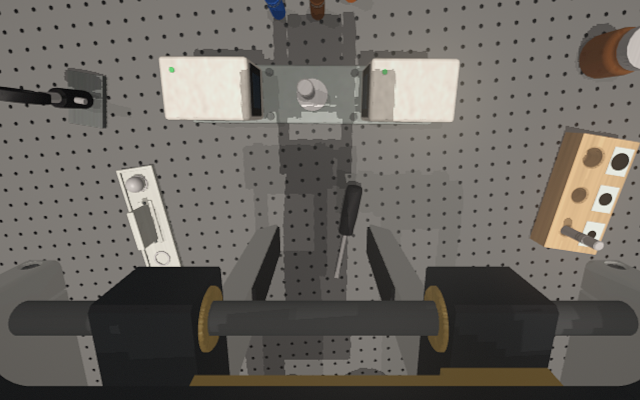

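The steel master stands in the gap with its top at about (306,87). The blue, brown and orange ones stay behind the micrometer at the top edge of the picture.

```bash
python3 - <<'E'
from h import *
s=snap('wrist')
im=s['image']; c=im[45:135,150:470]
cv2.imwrite('pics/w2c.png',cv2.resize(c,None,fx=2.5,fy=2.5,interpolation=cv2.INTER_CUBIC)[:,:,::-1])
cv2.imwrite('pics/w2d.png',cv2.resize(im[60:125,240:380],None,fx=5.7,fy=5.7,interpolation=cv2.INTER_CUBIC)[:,:,::-1])
a,b=ray(s,(171.5,69.5),115),ray(s,(384,72),115);d=a-b
print(a.round(1),b.round(1),np.degrees(np.arctan2(d[1],d[0]))-90)
print(ray(s,(306,87),112).round(1))
print(pix(s,[640,48,112]),pix(s,[640,48,22]))
E
```

```text
[675.  197.5 115. ] [650.7 -41.3 115. ] -5.819199564981943
[642.9  48.4 112. ]
[306.57927581  89.61677969] [309.7004339   94.51740522]
```

View pics/w2d.png

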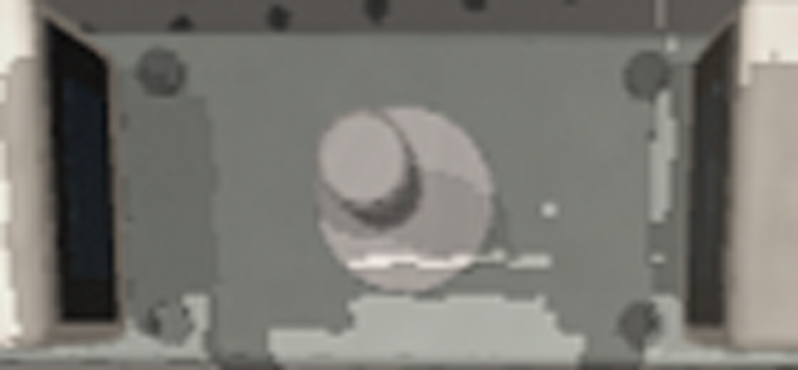

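```bash
python3 - <<'E'
from h import *
s=snap('wrist')
m=ray(s,(303.5,87.7),112); print(m.round(1), 'stage',ray(s,(311.4,95.1),22).round(1))
plan([m[0],m[1],180],-6); plan([m[0],m[1],80],-6)
E
```

```text
[642.4  51.6 112. ] stage [639.   45.9  22. ]
t 4.15 pos [537.5  38.6 301.2] psi -5.11 z [ 0. -0. -1.] gap 52.1 grip 0.0 F [ 0.7 -0.5 -0.1]
 turn 0.89 then shift [103.  -23.9 121.2]
t 4.15 pos [537.5  38.6 301.2] psi -5.11 z [ 0. -0. -1.] gap 52.1 grip 0.0 F [ 0.7 -0.5 -0.1]
 turn 0.89 then shift [103.  -23.9 221.2]
```

Emit:
step_arm:
  steps:
    - [0.1,[0.021,-0.005,0.015],0.9]
    - [0.1,[0.021,-0.005,0.022],0]
    - [0.1,[0.021,-0.005,0.022],0]
    - [0.1,[0.02,-0.005,0.022],0]
    - [0.1,[0.02,-0.004,0.02],0]
    - [0.1,[0,0,0.02],0]
    - [0.1,[0,0,0],0]
    - [0.1,[0,0,0],0]

```text
time: 4.95
tool_pos: [642.1, 52.7, 180.0]
orientation: [-3.137, 0.163, 0.002]
wrist_force: [-0.1, -0.1, 1.3]
finger_gap: 51.4
grip_force: 0.0
```

```bash
python3 - <<'E'
from h import *
s=snap('wrist','w3.png')
tips(s,['master','field'])
for r in finder.trace(s,'master')[:2]:
    k=r['mask']; ys,xs=np.nonzero(k); print(r['p'],xs.min(),xs.max(),ys.min(),ys.max())
st=ctrl.read_state()
print(pix(s,[642.4,51.6,112]),pix(s,np.array(st['tool_pos'])))
plan([642.4,51.6,76],-6)
E
```

```text
master 0.96 [642.3  56.3  25.2] [320. 182.]
master 0.93 [749.3  30.1   1.4] [333.  81.]
master 0.9 [768.  -19.3  -5.3] [375.  59.]
field 0.85 [638.2  48.1  74.8] [328. 195.]
0.9 262 292 60 90
0.81 367 403 29 68
[324.4402468  201.11894486] [322.99871152 228.03212785]
t 5.15 pos [643.3  52.8 182.2] psi -5.94 z [ 0.003 -0.    -1.   ] gap 51.8 grip 0.0 F [-0.7 -0.  -0.3]
 turn 0.06 then shift [ -0.8   1.3 106.2]
```

View pics/w3.png

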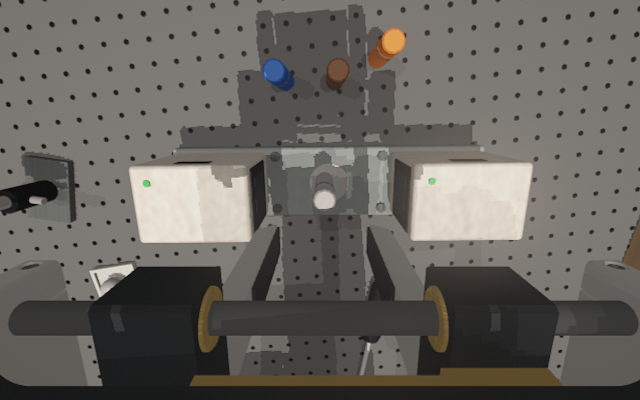

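The master's top is at (324,200), within 1 px of the prediction. Descending.

Emit:
step_arm:
  steps:
    - [0.1,[0,0.001,0.02],0]
    - [0.1,[0,0,0.02],0]
    - [0.1,[0,0,0.02],0]
    - [0.1,[0,0,0.02],0]
    - [0.1,[0,0,0.015],0]
    - [0.1,[0,0,0.01],0]
    - [0.1,[0,0,0],0]
    - [-0.3,[0,0,0],0]
    - [-0.5,[0,0,0],0]
    - [-0.7,[0,0,0],0]
    - [-0.9,[0,0,0],0]
    - [-0.9,[0,0,0],0]
    - [-0.9,[0,0,0],0]
    - [-0.9,[0,0,0],0]
  newtons: 25

```text
time: 6.55
tool_pos: [642.8, 51.9, 75.8]
orientation: [3.137, -0.163, 0.002]
wrist_force: [0.4, -0.6, 3.0]
finger_gap: 19.5
grip_force: 25.0
```

```bash
python3 - <<'E'
from h import *
plan([643,51.6,220],-6)
E
```

```text
t 6.55 pos [642.8  51.9  75.8] psi -5.93 z [ 0.001 -0.    -1.   ] gap 19.5 grip 25.0 F [ 0.4 -0.6  3. ]
 turn 0.07 then shift [   0.2    0.3 -144.2]
```

Emit:
step_arm:
  steps:
    - [-0.9,[0,0,-0.01],0]
    - [-0.9,[0,0,-0.02],0]
    - [-0.9,[0,0,-0.03],0]
    - [-0.9,[0,0,-0.03],0]
    - [-0.9,[0,0,-0.03],0]
    - [-0.9,[0,0,-0.02],0]
    - [-0.9,[0,0,0],0]
    - [-0.9,[0,0,0],0]

```text
time: 7.35
tool_pos: [641.9, 52.0, 214.6]
orientation: [-3.137, 0.162, 0.001]
wrist_force: [0.2, -0.4, -2.2]
finger_gap: 19.2
grip_force: 25.0
```

```bash
python3 - <<'E'
from h import *
plan([460.5,-339.5,216],-6)
s=snap('wrist','w4.png')
p=np.array(ctrl.read_state()['tool_pos'])
for dx in(-3,0,3): print(pix(s,p+[dx,0,112-76]),pix(s,p+[dx,0,22-76]))
g,b=ray(s,(0,0),0),0
E
```

```text
t 7.35 pos [641.9  52.  214.6] psi -5.93 z [-0.001  0.    -1.   ] gap 19.2 grip 25.0 F [ 0.2 -0.4 -2.2]
 turn 0.07 then shift [-139.5  408.3   -1.4]
[323.98693716 256.26537748] [323.65176953 209.98095087]
[323.43061294 251.31488239] [323.27732355 206.52780131]
[322.86963414 246.32296821] [322.9007771  203.05528114]
```

View pics/w4.png

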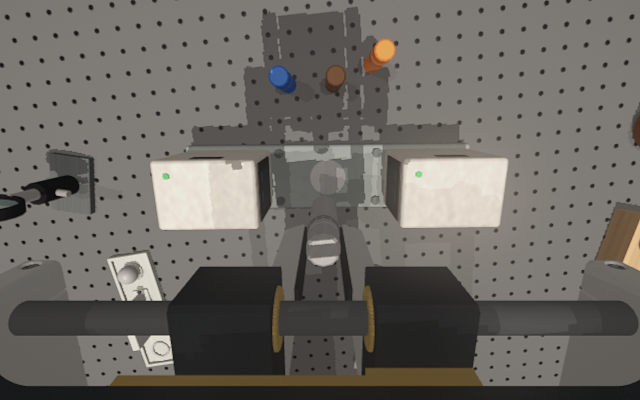

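Master held upright (top at (324,249), about +1 mm along tool x). The stage centre is at about (327,177).

```bash
python3 - <<'E'
from h import *
s=snap('wrist')
a,b=ray(s,(166,176),115),ray(s,(418.5,173.5),115);d=a-b
print(a.round(1),b.round(1),np.degrees(np.arctan2(d[1],d[0]))-90)
print('stage',ray(s,(327,177),22).round(1))
tips(s,['field','micrometer','tray','pocket','ball_center'])
E
```

```text
[673.1 197.9 115. ] [650.7 -39.4 115. ] -5.3929450960337135
stage [638.3  47.4  22. ]
field 0.76 [636.9  49.1  73. ] [326. 187.]
micrometer 0.67 [643.1  48.6  -0.7] [326. 170.]
tray 0.21 [531.5 334.8  19.9] [124. 276.]
pocket 0.95 [528.7 335.2  21.1] [123. 278.]
pocket 0.3 [638.3  45.1  75.7] [330. 186.]
ball_center 0.6 [535.5 332.6  16.6] [126. 272.]
```

Emit:
step_arm:
  steps:
    - [-0.9,[-0.01,0.03,0],0]
    - [-0.9,[-0.0145,0.042,0],0]
    - [-0.9,[-0.0145,0.042,0],0]
    - [-0.9,[-0.0145,0.042,0],0]
    - [-0.9,[-0.0145,0.042,0],0]
    - [-0.9,[-0.0145,0.042,0],0]
    - [-0.9,[-0.0145,0.042,0],0]
    - [-0.9,[-0.0145,0.042,0],0]
    - [-0.9,[-0.0145,0.042,0],0]
    - [-0.9,[-0.0145,0.042,0],0]
    - [-0.9,[0,0,0],0]
    - [-0.9,[0,0,0],0]
    - [-0.9,[0,0,0],0]

```text
time: 9.0
tool_pos: [460.7, -338.4, 214.9]
orientation: [-3.136, 0.161, 0.0]
wrist_force: [0.1, -0.6, -1.6]
finger_gap: 19.3
grip_force: 25.0
```

```bash
python3 - <<'E'
from h import *
plan([459.5,-339.5,100],-6)
s=snap('wrist','w5.png'); tips(s,['own_socket','rack'])
p=np.array(ctrl.read_state()['tool_pos']);print(pix(s,[460.5,-339.5,36]))
im=s['image'];cv2.imwrite('pics/w5c.png',cv2.resize(im[130:290,240:440],None,fx=3.6,fy=3.6,interpolation=cv2.INTER_CUBIC)[:,:,::-1])
E
```

```text
t 9.0 pos [ 460.7 -338.4  214.9] psi -5.89 z [-0.     0.001 -1.   ] gap 19.3 grip 25.0 F [ 0.1 -0.6 -1.6]
 turn 0.11 then shift [ -1.1   1.2 114.9]
own_socket 0.57 [ 459.2 -339.3   39. ] [324. 179.]
rack 0.55 [ 455.2 -358.    -1.3] [338. 175.]
[324.17792487 177.59192541]
```

View pics/w5c.png

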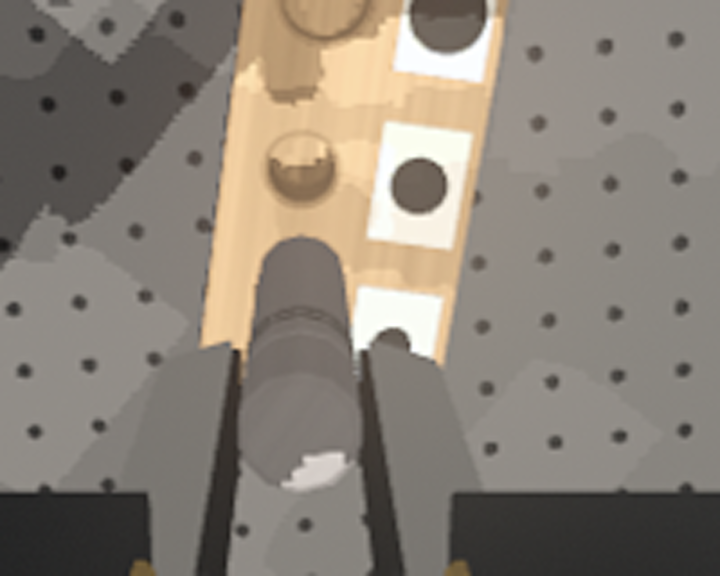

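In the crop the socket mouth is at (301,167) and the master's foot is in the same column, so the socket is at roughly (462,-339). Correcting and descending to just above the mouth.

Emit:
step_arm:
  steps:
    - [-0.9,[0.001,0.0005,0.01],0]
    - [-0.9,[0,0,0.025],0]
    - [-0.9,[0,0,0.025],0]
    - [-0.9,[0,0,0.025],0]
    - [-0.9,[0,0,0.02],0]
    - [-0.9,[0,0,0.01],0]
    - [-0.9,[0,0,0],0]
    - [-0.9,[0,0,0],0]
    - [-0.9,[0,0,0.004],0]
    - [-0.9,[0,0,0.004],0]
    - [-0.9,[0,0,0.004],0]
    - [-0.9,[0,0,0.004],0]
    - [-0.9,[0,0,0],0]

```text
time: 10.45
tool_pos: [460.8, -339.5, 83.3]
orientation: [-3.136, 0.163, 0.002]
wrist_force: [-0.2, 0.1, -1.9]
finger_gap: 19.6
grip_force: 25.0
```

```bash
python3 - <<'E'
from h import *
plan([462,-339,60],-6)
s=snap('wrist','w6.png')
E
```

```text
t 10.45 pos [ 460.8 -339.5   83.3] psi -5.94 z [-0.001  0.001 -1.   ] gap 19.6 grip 25.0 F [-0.2  0.1 -1.9]
 turn 0.06 then shift [ 1.1 -0.7 23.3]
```

Emit:
step_arm:
  steps:
    - [-0.9,[0,0,0.004],0]
    - [-0.9,[0,0,0.004],0]
    - [-0.9,[0,0,0.004],0]
    - [-0.9,[0,0,0.003],0]
    - [-0.9,[0,0,0],0]

```text
time: 11.0
tool_pos: [461.0, -339.6, 68.4]
orientation: [-3.136, 0.162, 0.002]
wrist_force: [0.1, -0.3, -1.4]
finger_gap: 19.1
grip_force: 25.0
```

Emit:
step_arm:
  steps:
    - [-0.9,[0,0,0.003],0]
    - [-0.9,[0,0,0.002],0]
    - [-0.9,[0,0,0.001],0]
    - [-0.9,[0,0,0],0]

```text
time: 11.4
tool_pos: [461.3, -339.9, 63.0]
orientation: [-3.137, 0.162, 0.0]
wrist_force: [-0.1, -0.5, -2.4]
finger_gap: 19.3
grip_force: 25.0
```

Emit:
step_arm:
  steps:
    - [-0.9,[0,0,0.001],0]
    - [-0.9,[0,0,0.001],0]
    - [-0.9,[0,0,0.0005],0]
    - [-0.9,[0,0,0],0]

```text
time: 11.8
tool_pos: [461.3, -339.9, 60.6]
orientation: [-3.137, 0.163, 0.0]
wrist_force: [0.4, -0.2, -2.2]
finger_gap: 19.3
grip_force: 25.0
```

Emit:
step_arm:
  steps:
    - [-0.9,[0,0,0.0007],0]
    - [-0.9,[0,0,0.0007],0]
    - [-0.9,[0,0,0],0]

```text
time: 12.1
tool_pos: [461.7, -340.2, 59.8]
orientation: [3.137, -0.163, 0.001]
wrist_force: [-0.6, 0.5, 1.7]
finger_gap: 18.9
grip_force: 25.0
```

The force reversed (−2.2 to +1.7 N), so the foot is on the socket floor. Release and rise.

Emit:
step_arm:
  steps:
    - [-0.4,[0,0,0],0]
    - [0,[0,0,0],0]
    - [0,[0,0,0],0]
    - [0,[0,0,0],0]
    - [0,[0,0,-0.02],0]
    - [0,[0,0,-0.035],0]
    - [0,[0,0,-0.045],0]
    - [0,[0,0,-0.045],0]
    - [0,[0,0,-0.045],0]
    - [0,[0,0,-0.03],0]
    - [0,[0,0,0],0]
    - [0,[0,0,0],0]

```text
time: 13.3
tool_pos: [461.5, -340.1, 279.6]
orientation: [3.136, -0.162, 0.001]
wrist_force: [-0.2, -0.2, -0.7]
finger_gap: 47.0
grip_force: 0.0
```

```bash
python3 - <<'E'
from h import *
plan([465,332,290],2)
s=snap('wrist','w7.png'); tips(s,['master','own_socket'])
t=snap('scene')
for S,n in((s,'w'),(t,'s')): print(n,'top at home',pix(S,[462,-339,96]).round(1),'foot',pix(S,[462,-339,36]).round(1))
a=cv2.resize(s['image'][130:290,240:440],None,fx=2,fy=2,interpolation=3); u,v=pix(t,[462,-339,66]).astype(int)
b=cv2.resize(t['image'][v-40:v+40,u-50:u+50],(400,320),interpolation=3)
cv2.imwrite('pics/chk.png',np.hstack([a,b])[:,:,::-1])
E
```

```text
t 13.3 pos [ 461.5 -340.1  279.6] psi -5.93 z [ 0.001 -0.001 -1.   ] gap 47.0 grip 0.0 F [-0.2 -0.2 -0.7]
 turn -7.93 then shift [  26.9 -671.6  -10.4]
master 0.52 [ 459.8 -335.8    8.5] [320. 167.]
own_socket 0.77 [ 459.8 -338.5   35.1] [322. 170.]
own_socket 0.54 [ 406.6 -320.     3.6] [314. 202.]
w top at home [322.  176.6] foot [322.1 168.7]
s top at home [184.7 163.2] foot [188.9 180.9]
```

View pics/chk.png

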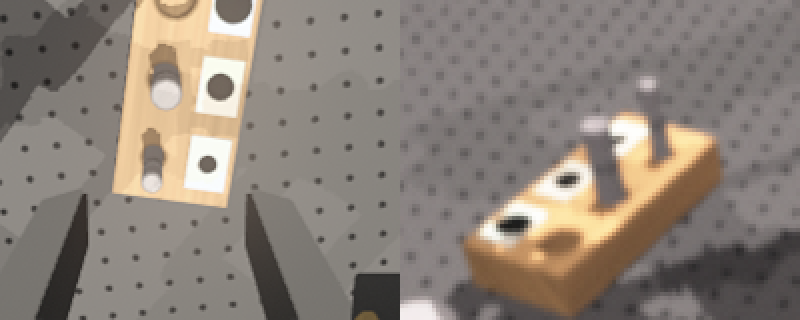

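The check picture shows the master in the middle socket, its top level with the small master's; both stand upright. On to the tray.

Emit:
step_arm:
  steps:
    - [0,[0,-0.03,0],-4]
    - [0,[0,-0.045,0],-4]
    - [0,[0,-0.046,0],0]
    - [0,[0,-0.046,0],0]
    - [0,[0,-0.046,0],0]
    - [0,[0,-0.046,0],0]
    - [0,[0,-0.046,0],0]
    - [0,[0,-0.046,0],0]
    - [0,[0,-0.046,0],0]
    - [0,[0,-0.046,0],0]
    - [0,[0,-0.046,0],0]
    - [0,[0,-0.046,0],0]
    - [0,[0,-0.046,0],0]
    - [0,[0,-0.046,0],0]
    - [0,[0,-0.046,0],0]
    - [0,[0,0,0],0]
    - [0,[0,0,0],0]

```text
time: 15.2
tool_pos: [443.4, 332.6, 277.3]
orientation: [3.139, 0.06, -0.005]
wrist_force: [1.0, -1.9, -0.4]
finger_gap: 47.3
grip_force: 0.0
```

```bash
python3 - <<'E'
from h import *
plan([420,332,280],2)
s=snap('wrist','w8.png'); tips(s,['tray','pocket','ball_center'])
for r in finder.trace(s,'tray')[:2]:
    ys,xs=np.nonzero(r['mask']); print(r['p'],xs.min(),xs.max(),ys.min(),ys.max(),cv2.minAreaRect(np.stack([xs,ys],1).astype(np.float32)))
E
```

```text
t 15.2 pos [443.4 332.6 277.3] psi 2.2 z [-0.003 -0.002 -1.   ] gap 47.3 grip 0.0 F [ 1.  -1.9 -0.4]
 turn 0.2 then shift [-23.4  -0.2  -2.7]
tray 0.65 [4.668e+02 3.271e+02 3.000e-01] [327. 149.]
tray 0.35 [533.5 329.4  17.5] [327. 102.]
pocket 0.94 [529.7 336.1  19.5] [322. 104.]
pocket 0.59 [528.2 325.6   7.4] [330. 106.]
ball_center 0.68 [531.3 328.5  17. ] [328. 103.]
ball_center 0.43 [529.2 329.1   5.8] [327. 105.]
0.84 305 347 84 210 ((326.0583190917969, 146.95816040039062), (125.88542175292969, 41.31479263305664), 89.32596588134766)
```

```bash
python3 - <<'E'
from h import *
s=snap('wrist')
r=finder.trace(s,'tray')[0]; ys,xs=np.nonzero(r['mask'])
B=cv2.boxPoints(cv2.minAreaRect(np.stack([xs,ys],1).astype(np.float32)))
W=np.array([ray(s,b,8)[:2] for b in B]); print(W.round(1),W.mean(0).round(1))
# row-wise edges of the mask -> world lines on each side
L,Rr=[],[]
for v in range(ys.min()+6,ys.max()-5):
    q=xs[ys==v]; L.append(ray(s,(q.min()-.5,v),8)[:2]); Rr.append(ray(s,(q.max()+.5,v),8)[:2])
for n,A in(('L',L),('R',Rr)):
    A=np.array(A); f=np.polyfit(A[:,0],A[:,1],1); print(n,'yaw',np.degrees(np.arctan(f[0])).round(2),'y at 466',np.polyval(f,466).round(1), 'res',np.std(A[:,1]-np.polyval(f,A[:,0])).round(2))
g=cv2.cvtColor(s['image'],cv2.COLOR_RGB2GRAY)
c=cv2.HoughCircles(cv2.resize(g[80:220,290:360],None,fx=4,fy=4,interpolation=3),cv2.HOUGH_GRADIENT,1,30,param1=100,param2=20,minRadius=24,maxRadius=48)
for u,v,q in c[0][:5]: p=(290+(u-1.5)/4,80+(v-1.5)/4); print(np.round(p,1),round(q/4,1),ray(s,p,16.5).round(1))
print(pix(s,[531,330,16.5]),pix(s,[401,328,6]),pix(s,[466,329,50]))
E
```

```text
[[555.1 360.5]
 [557.7 305.8]
 [377.9 294. ]
 [374.9 354.1]] [466.4 328.6]
L yaw 3.46 y at 466 355.6 res 0.6
R yaw 3.32 y at 466 300.4 res 0.85
[324.2 105.2] 9.9 [530.7 332.1  16.5]
[328.2 192. ] 8.4 [407.1 322.   16.5]
[337.  96.] 10.7 [543.5 315.   16.5]
[335.  200.2] 10.8 [394.8 311.4  16.5]
[325.79747798 105.06524527] [324.01746224 194.18453314] [325.04072143 154.84735859]
```

Tray centre is about (466.4, 328.2) at yaw 3.4°, and the ball at (530.7, 332.1) agrees with that. I'll grasp the plate 12 mm towards the ball, near the centre of mass.

```bash
python3 - <<'E'
from h import *
plan([478.4,328.9,16],3.4)
E
```

```text
t 15.55 pos [444.8 331.3 279.5] psi 1.96 z [ 0.  0. -1.] gap 47.3 grip 0.0 F [ 0.5  0.4 -0.2]
 turn -1.44 then shift [ 33.4   4.4 263.5]
```

Emit:
step_arm:
  steps:
    - [0,[0.01,0,0.02],-1.4]
    - [0,[0.012,0.002,0.04],0]
    - [0,[0.011,0.002,0.045],0]
    - [0,[0,0,0.045],0]
    - [0,[0,0,0.035],0]
    - [0,[0,0,0.015],0]
    - [0,[0,0,0],0]
    - [0,[0,0,0],0]
    - [0,[0,0,0],0]

```text
time: 16.45
tool_pos: [479.8, 331.2, 82.2]
orientation: [-3.138, -0.095, -0.008]
wrist_force: [0.6, 0.6, 0.8]
finger_gap: 46.8
grip_force: 0.0
```

```bash
python3 - <<'E'
from h import *
plan([478.4,328.9,16],3.4)
s=snap('wrist'); print(pix(s,[531.3,332,16.5]))
tips(s,['ball_center','tray'])
g=cv2.cvtColor(s['image'],cv2.COLOR_RGB2GRAY); u0,v0=[int(x) for x in pix(s,[531.3,332,16.5])]
c=cv2.HoughCircles(cv2.resize(g[max(v0-30,0):v0+30,u0-30:u0+30],None,fx=4,fy=4,interpolation=3),cv2.HOUGH_GRADIENT,1,30,param1=100,param2=20,minRadius=36,maxRadius=80)
for u,v,q in c[0][:3]: p=(u0-30+(u-1.5)/4,max(v0-30,0)+(v-1.5)/4); print(np.round(p,1),round(q/4,1),ray(s,p,16.5).round(1))
r=finder.trace(s,'tray')[0]; ys,xs=np.nonzero(r['mask']); print(xs.min(),xs.max(),ys.min(),ys.max())
L,Rr=[],[]
for v in range(ys.min()+6,min(ys.max(),230)):
    q=xs[ys==v]
    if len(q): L.append(ray(s,(q.min()-.5,v),8)[:2]); Rr.append(ray(s,(q.max()+.5,v),8)[:2])
for n,A in(('L',L),('R',Rr)):
    A=np.array(A); f=np.polyfit(A[:,0],A[:,1],1); print(n,'yaw',np.degrees(np.arctan(f[0])).round(2),'y at 478',np.polyval(f,478).round(1),'res',np.std(A[:,1]-np.polyval(f,A[:,0])).round(2))
E
```

```text
t 16.45 pos [479.8 331.2  82.2] psi 3.47 z [ 0.005  0.002 -1.   ] gap 46.8 grip 0.0 F [0.6 0.6 0.8]
 turn 0.07 then shift [-1.6  2.2 66.2]
[326.05081705 142.20458194]
ball_center 0.61 [529.3 331.4  21. ] [327. 145.]
tray 0.96 [4.667e+02 3.268e+02 1.000e-01] [327. 212.]
tray 0.26 [532.5 326.1   6.7] [333. 140.]
[327. 141.] 15.6 [532.3 331.3  16.5]
293 359 110 300
L yaw 3.82 y at 478 356.2 res 0.36
R yaw 4.11 y at 478 300.3 res 0.47
```

Emit:
step_arm:
  steps:
    - [0,[-0.001,0.0025,0.015],-0.3]
    - [0,[0,0,0.02],0]
    - [0,[0,0,0.015],0]
    - [0,[0,0,0.01],0]
    - [0,[0,0,0.006],0]
    - [0,[0,0,0],0]
    - [0,[0,0,0],0]

```text
time: 17.35
tool_pos: [477.2, 327.9, 13.7]
orientation: [-3.14, -0.103, -0.001]
wrist_force: [0.5, -0.7, -0.3]
finger_gap: 47.0
grip_force: 0.0
```

Emit:
step_arm:
  steps:
    - [-0.3,[0,0,0],0]
    - [-0.5,[0,0,0],0]
    - [-0.6,[0,0,0],0]
    - [-0.7,[0,0,0],0]
    - [-0.75,[0,0,0],0]
    - [-0.8,[0,0,0],0]
    - [-0.85,[0,0,0],0]
    - [-1,[0,0,0],0]
    - [-1,[0,0,0],0]
    - [-1,[0,0,0],0]
  newtons: 45

```text
time: 18.35
tool_pos: [476.7, 327.7, 13.3]
orientation: [-3.14, -0.103, -0.0]
wrist_force: [-0.5, 0.2, 0.1]
finger_gap: 9.4
grip_force: 45.0
```

Emit:
step_arm:
  steps:
    - [-1,[0,0,-0.002],0]
    - [-1,[0,0,-0.005],0]
    - [-1,[0,0,-0.008],0]
    - [-1,[0,0,-0.01],0]
    - [-1,[0,0,-0.012],0]
    - [-1,[0,0,-0.012],0]
    - [-1,[0,0,-0.01],0]
    - [-1,[0,0,-0.006],0]
    - [-1,[0,0,-0.003],0]
    - [-1,[0,0,0],0]
    - [-1,[0,0,0],0]
    - [-1,[0,0,0],0]

```text
time: 19.55
tool_pos: [476.2, 327.3, 80.5]
orientation: [3.139, 0.103, -0.002]
wrist_force: [-0.3, -0.4, -1.8]
finger_gap: 9.6
grip_force: 45.0
```

```bash
python3 - <<'E'
from h import *
plan([466,50,82],-5.6)
s=snap('wrist','w9.png'); st=ctrl.read_state(); p=np.array(st['tool_pos'])
tips(s,['ball_center','pocket','tray'])
a=np.radians(3.7); bx=p+[53*np.cos(a),53*np.sin(a),16.5-13.3]; print('exp ball',bx.round(1),pix(s,bx))
g=cv2.cvtColor(s['image'],cv2.COLOR_RGB2GRAY); u0,v0=[int(x) for x in pix(s,bx)]
c=cv2.HoughCircles(cv2.resize(g[max(v0-30,0):v0+30,u0-30:u0+30],None,fx=4,fy=4,interpolation=3),cv2.HOUGH_GRADIENT,1,30,param1=100,param2=20,minRadius=36,maxRadius=90)
for u,v,q in (c[0][:3] if c is not None else []): q_=(u0-30+(u-1.5)/4,max(v0-30,0)+(v-1.5)/4); print(np.round(q_,1),round(q/4,1),ray(s,q_,bx[2]).round(1))
E
```

```text
t 19.55 pos [476.2 327.3  80.5] psi 3.77 z [-0.001 -0.001 -1.   ] gap 9.6 grip 45.0 F [-0.3 -0.4 -1.8]
 turn 9.37 then shift [ 16.9 277.   -1.5]
ball_center 0.92 [531.9 331.8  82.4] [322. 143.]
tray 0.94 [467.9 324.9  65.4] [326. 232.]
exp ball [529.1 330.8  83.7] [323.15232122 148.22574015]
[323. 144.] 21.5 [531.7 331.   83.7]
```

Emit:
step_arm:
  steps:
    - [-1,[0,0.005,0],0]
    - [-1,[0,0.01,0],0.5]
    - [-1,[0,0.015,0],0.9]
    - [-1,[0,0.02,0],1]
    - [-1,[0,0.02,0],1]
    - [-1,[0,0.02,0],1]
    - [-1,[0,0.02,0],1]
    - [-1,[0,0.02,0],1]
    - [-1,[0,0.02,0],1]
    - [-1,[0,0.02,0],1]
    - [-1,[0,0.02,0],0.7]
    - [-1,[0,0.02,0],0.3]
    - [-1,[0,0.02,0],0]
    - [-1,[0,0.02,0],0]
    - [-1,[0,0.014,0],0]
    - [-1,[0,0.008,0],0]
    - [-1,[0,0.004,0],0]
    - [-1,[0,0,0],0]
    - [-1,[0,0,0],0]
    - [-1,[0,0,0],0]

```text
time: 21.75
tool_pos: [467.1, 52.9, 81.2]
orientation: [-3.138, 0.153, 0.0]
wrist_force: [-0.4, 0.1, -2.7]
finger_gap: 9.9
grip_force: 45.0
```

```bash
cat >> h.py <<'E'
def ballpos(s,off=55):
    st=ctrl.read_state(); R=Ro.from_rotvec(st['orientation']).as_matrix(); b=np.array(st['tool_pos'])+R@[off,0,-3.2]
    tips(s,['ball_center']); print('exp ball',b.round(1),pix(s,b).round(1))
    g=cv2.cvtColor(s['image'],cv2.COLOR_RGB2GRAY); u0,v0=[int(x) for x in pix(s,b)]
    c=cv2.HoughCircles(cv2.resize(g[v0-35:v0+35,u0-35:u0+35],None,fx=4,fy=4,interpolation=3),cv2.HOUGH_GRADIENT,1,30,param1=100,param2=20,minRadius=60,maxRadius=100)
    for u,v,q in (c[0][:3] if c is not None else []):
        k=(u0-35+(u-1.5)/4,v0-35+(v-1.5)/4); w=ray(s,k,b[2]); print(np.round(k,1),round(q/4,1),w.round(1),'in tool',(R.T@(w-st['tool_pos'])).round(1))
E
python3 - <<'E'
from h import *
s=snap('wrist','w10.png'); tips(s,['field','micrometer','tray']); ballpos(s)
t=snap('scene','s10.png'); tips(t,['field','micrometer','ball_center','tray'])
plan([580,50,72],-5.6)
E
```

```text
tray 0.83 [457.6  54.6  69.7] [322. 236.]
ball_center 0.94 [522.4  41.8  84. ] [332. 143.]
exp ball [521.8  47.3  84.4] [323.6 145. ]
[327. 144.] 20.7 [522.2  45.2  84.4] in tool [55.6  2.1 -3.2]
field 0.66 [638.2  45.3  75.3] [314. 232.]
micrometer 0.86 [641.8  51.3   0.8] [315. 255.]
micrometer 0.51 [521.2  46.   88.2] [321. 196.]
ball_center 0.56 [521.1  44.8  84.1] [321. 197.]
tray 0.95 [459.9  55.2  73.8] [328. 186.]
tray 0.67 [ 407.7 -330.2    9.1] [201. 178.]
t 22.25 pos [467.1  52.3  81.2] psi -5.62 z [ 0. -0. -1.] gap 9.5 grip 45.0 F [-0.8  1.4 -3.7]
 turn -0.02 then shift [112.6  -8.7   9.2]
```

Emit:
step_arm:
  steps:
    - [-1,[0,-0.002,0.001],0]
    - [-1,[0,-0.004,0.003],0]
    - [-1,[0.001,-0.004,0.003],0]
    - [-1,[0.003,-0.002,0.002],0]
    - [-1,[0.006,0,0],0]
    - [-1,[0.009,0,0],0]
    - [-1,[0.012,0,0],0]
    - [-1,[0.012,0,0],0]
    - [-1,[0.012,0,0],0]
    - [-1,[0.012,0,0],0]
    - [-1,[0.012,0,0],0]
    - [-1,[0.012,0,0],0]
    - [-1,[0.009,0,0],0]
    - [-1,[0.007,0,0],0]
    - [-1,[0.005,0,0],0]
    - [-1,[0.003,0,0],0]
    - [-1,[0.001,0,0],0]
    - [-1,[0,0,0],0]
    - [-1,[0,0,0],0]
    - [-1,[0,0,0],0]

```text
time: 24.25
tool_pos: [583.4, 52.9, 72.3]
orientation: [3.138, -0.154, -0.0]
wrist_force: [0.0, 0.6, -3.0]
finger_gap: 9.9
grip_force: 45.0
```

```bash
python3 - <<'E'
from h import *
s=snap('wrist','w11.png'); ballpos(s); tips(s,['field','tray'])
t=snap('scene','s11.png'); ballpos(t); tips(t,['field','tray','master','driver'])
plan([583.6,52.9,72],-5.6)
E
```

```text
ball_center 0.61 [635.7  49.   76.8] [321. 149.]
exp ball [638.2  47.5  75.5] [323.3 144.9]
[325. 146.] 20.7 [637.4  46.5  75.5] in tool [54.3  1.1 -3.2]
tray 0.79 [574.7  53.8  59.4] [323. 234.]
exp ball [638.4  47.4  75.5] [314.5 231.9]
[306.  221.2] 24.8 [607.   22.3  75.5] in tool [26.3 28.1 -3.2]
[304. 230.] 24.6 [636.6  22.9  75.5] in tool [55.7 24.6 -3.2]
[320.  224.8] 19.6 [612.7  56.2  75.5] in tool [28.6 -6.2 -3.2]
field 0.9 [637.4  45.4  72.2] [314. 233.]
tray 0.91 [574.8  52.7  63.7] [321. 217.]
master 0.79 [748.2  27.5  -0.9] [297. 291.]
master 0.75 [753.8  83.1  -0. ] [322. 296.]
master 0.75 [762.9 -20.2   1.5] [274. 292.]
driver 0.56 [418.1   6.2   4. ] [312. 195.]
t 24.75 pos [583.7  52.8  72.3] psi -5.63 z [ 0. -0. -1.] gap 9.4 grip 45.0 F [ 0.8  0.1 -2.4]
 turn -0.03 then shift [-0.1 -0.1  0.3]
```

```bash
python3 - <<'E'
from h import *
s=snap('wrist'); g=cv2.GaussianBlur(cv2.cvtColor(s['image'],cv2.COLOR_RGB2GRAY),(3,3),0).astype(float)
F=np.array([638.3,47.0,0]); a=np.radians(-5.6); X=np.array([np.cos(a),np.sin(a),0]); Y=np.array([-np.sin(a),np.cos(a),0])
for xo in(-15,0,15):
    out=[]
    for sg in(1,-1):
        d=np.arange(50,88,.5); v=[cv2.remap(g.astype(np.float32),*[np.float32([[k]]) for k in pix(s,F+X*xo+Y*sg*q+[0,0,115])],cv2.INTER_LINEAR)[0,0] for q in d]
        gr=np.diff(v); out.append((d[gr.argmax()],round(gr.max()),round(max(v)),round(min(v))))
    print(xo,out)
for yo in(110,-110):   # front/back edges of head tops
    d=np.arange(-50,50,.5); v=np.array([cv2.remap(g.astype(np.float32),*[np.float32([[k]]) for k in pix(s,F+X*q+Y*yo+[0,0,115])],cv2.INTER_LINEAR)[0,0] for q in d]); gr=np.diff(v)
    print(yo,'front',d[gr[:100].argmax()],'back',d[100+gr[100:].argmin()])
E
```

```text
-15 [(np.float64(65.5), 26, 158, 14), (np.float64(85.0), 24, 213, 37)]
0 [(np.float64(65.5), 27, 161, 14), (np.float64(85.5), 22, 210, 42)]
15 [(np.float64(69.0), 19, 219, 13), (np.float64(69.5), 18, 213, 43)]
110 front -33.0 back 35.0
-110 front -32.0 back 45.5
```

The head edges put the field within about 1 mm of my estimate. One small trim of +1.2 mm in x, then hold still.

Emit:
step_arm:
  steps:
    - [-1,[0.0006,0,0.0003],0]
    - [-1,[0.0006,0,0.0002],0]
    - [-1,[0,0,0],0]
    - [-1,[0,0,0],0]
    - [-1,[0,0,0],0]
    - [-1,[0,0,0],0]
    - [-1,[0,0,0],0]
    - [-1,[0,0,0],0]
    - [-1,[0,0,0],0]
    - [-1,[0,0,0],0]

```text
time: 25.8
tool_pos: [584.9, 52.7, 71.7]
orientation: [3.138, -0.154, 0.0]
wrist_force: [-0.7, -0.1, -2.3]
finger_gap: 9.4
grip_force: 45.0
```

```bash
python3 - <<'E'
from h import *
s=snap('wrist'); ballpos(s); plan([584.8,52.9,72],-5.6); print(np.abs(ctrl.read_state()['joint_vel']).max())
print(job_done())
E
```

```text
ball_center 0.85 [638.1  44.3  76.3] [328. 147.]
exp ball [639.7  47.3  75. ] [323.2 144.9]
[325. 146.] 20.7 [638.9  46.3  75. ] in tool [54.4  1.1 -3.2]
t 25.9 pos [584.9  52.7  71.8] psi -5.63 z [-0.  0. -1.] gap 9.4 grip 45.0 F [ 0.7  0.1 -1.6]
 turn -0.03 then shift [-0.1 -0.2 -0.2]
0.001084625755774566
the job is handed in; nothing more can be done
None
```

The job is handed in at about 26 s: the master stands fully home in its own socket, and the tray is held level and still with the ball within about 1 mm of the field centre by my measurements; no verdict was returned.

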